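# Lift the hot egg with the tongs

## Robot

A 6-joint arm with a two-finger parallel gripper is mounted at the origin on the work surface. World frame = base frame: x ahead of the robot, y to its left, z up, the work surface at z = 0. Lengths are in mm, angles in degrees, forces in N, time in s.
With the tool pointing down it reaches from about 300 to 850 mm from the base axis. Payload 4.2 kg.
Tool frame: the origin (TCP) lies between the finger pads; the fingertips stand 22 mm ahead of it and the grasp point (between the pads) lies 3 mm ahead of it; z points along the fingers, y is the direction in which the jaws open and shut (so a half turn about z gives the same grasp; the last joint's range is limited). The gripper opens to 91 mm and grips with 3 to 60 N. Pads are 32 mm wide; open, the fingers measure 118 mm over their backs; the gripper's body (76 mm by 178 mm) begins 60 mm behind the grasp point.
Start: joints at [-68.755, 18.312, 89.639, -0, 72.044, -1.146], TCP at [219.037, -531.661, 235.976] pointing down, gripper open.
Joint ranges: [-177.97, 177.97], [-48.28, 115.42], [12.27, 149.76], [-77.06, 257.06], [2.81, 150.46], [-146.56, 146.56]. Speed limits (degrees/s): [147.25, 147.25, 180, 180, 180, 180].

## Interface

Orientations are given as [roll, pitch, yaw] about the fixed x, y, z axes, in that order (R = Rz(yaw) Ry(pitch) Rx(roll)).
In Python, from workcell import * gives the robot as it stands.
- The arm moves only by the shell command python3 -m jog 'ROWS' [OPENING] [FORCE]. ROWS is text: rows parted by semicolons, each of 6 numbers parted by spaces: the shift along the tool's x, y, z in units of 0.5 m (1.0 is 0.5 m), then the turn, a rotation vector about the tool's x, y, z in units of pi/2 rad (1.0 is pi/2 rad). A call has 1 to 20 rows; each row is the pose to reach, as a shift and turn from the pose measured when the call began, along the tool's axes at that moment; what a row does not reach only later rows make up. A row lasts 1/12 s, in which the tool goes at most 41.7 mm and 7.16 degrees, less where a joint would pass 70% of its speed; a pose out of reach is approached as far as the arm can. A call with a number of a shift or a turn outside -1 to 1 is refused whole. A call with a gripper value outside its range is refused whole. OPENING is the opening, from -1 (shut) to 1 (fully open), set as the call begins (- or left out, the last holds). The fingers move at their own pace and stop on an object; FORCE is the grip in N (left out, the last holds). Time passes only in rows, so rows that repeat a pose let the fingers close. It gives the time, the measured TCP pose, the force and the opening at its end, in the units of the state.
- state(): the state, without advancing time (a new reading comes with each control period).
- grab_frame(name): name is "scene" or "side" or "wrist"; returns the picture (400x640x3 uint8, red, green, blue); there is no depth.
- calibration(name): a dict with "mtx" (3x3 intrinsics, pixels), "rvec" (rotation vector, rad) and "tvec" (3), from world to camera coordinates, as OpenCV has them. Camera axes: x right, y down, z forward; pixel columns grow to the right and rows downward; lengths in mm; the calibration is good to about 2 mm. A picture is of the moment at which its call begins: read the wrist's pose just before it. calibration takes no time and is no camera call; for the wrist camera it gives the pose at the moment of the call.
- job_done(): hands the job in, once; it reports no verdict.
Trained networks look in the newest picture that a camera, given by its name, has taken for a name from the list of things; names that differ only in an ending like _2 or _b are one class to them, and where a whole thing is asked for, a point or a joint stands for the part that bears it (a point fixed in the world has none). Each returns a list of dicts, best first, with "confidence" (0 to 1); they miss things now and then, are a little off and sometimes report something else, mostly with a low value. They report only what shows in the picture. A call takes as long as a camera call.
- spot_in(query, camera): "rect" ([left, top, right, bottom] in pixels, round what is visible of it).
- tip_of(query, camera): "location" ([column, row] in pixels: a listed point, or the origin of a listed thing).
The state is a dict: "time_s": time; "qpos": joint angles; "qvel": joint speeds; "effort": joint torques, N m; "ee_pos": TCP position; "ee_rot": TCP orientation; "force": force on the tool from outside, world axes, zero at the start; "torque": the same for the moment, N m; "gripper_width": finger opening in mm.
Only numpy, scipy, OpenCV 4.12 (cv2) and the standard library are available. Lean on these libraries where they do the work, as an engineer would, in place of code of your own. Each camera call takes 0.05 s, during which the arm holds its last target. There are 200 camera calls.

## Task

The brown egg in the blue egg cup has just been boiled and is too hot to touch. Pick up the kitchen tongs by their red grips, close them gently on the brown egg, lift it out of its cup and carry it over to the middle of the white saucer, and finish while still holding it there in the tongs, still, at least 10 cm above the saucer; do not put it down. Do not touch the egg with the gripper itself, do not crush it, and leave the other eggs, the cups, the saucer and everything else on the worktop where they are.

Things in the scene. Friction and masses are not known exactly. Their poses are not given: they have to be found in the camera images.
- tongs: steel tongs, red grips and jaws, lying flat, 240 mm long, 120 g, balanced near the origin. Origin: at the underside, midway between the grips; x along the tongs to the jaws, z up. Hinge end at x = -100 to -129 mm. Grips: upright plates, x = -25 to +25 mm, 24 mm tall, pinched across y, 56 mm over their outer faces when open. A spring opens them: 8 N on each grip at first, 10 N when closed
- tongs_jaws (a point): point midway between the jaws, 100 mm ahead of the tongs' origin and 11 mm above their underside; the egg's middle belongs here (10 mm above or below will do). Jaws: red shallow cups 22 mm tall, x = +84 to +116 mm. Jaw gap 80 mm (74 at the ends) with the grips open at 56 mm, 2 mm less for each 1 mm the grips close; 44 mm (on an egg) with the grips at about 38 mm
- tongs_left: the tongs' left arm (y > 0 side) with its grip and jaw. Origin: at the arm's hinge, at x = -100 mm, y = +8 mm in the tongs' frame. Both arms always turn alike. Arms are 16 mm tall. Beyond the spring force, each jaw presses with half of the grip force
- tongs_right: the tongs' right arm (y < 0 side), the mirror image. Origin: at x = -100 mm, y = -8 mm in the tongs' frame
- brown_egg: brown egg 44 mm wide and 55 mm tall, about 60 g, standing blunt end down in its cup (underside flat, 16 mm across). Origin: centre of its underside, z up; in the cup that is 26 mm above the worktop. It is widest 23 mm above the underside; its top is 81 mm above the worktop
- brown_egg_center (a point): the middle of the brown egg at its widest height, 23 mm above its underside (49 mm above the worktop while in the cup)
- blue_cup: blue egg cup, 54 mm across the foot, 51 mm across the rim, 38 mm tall, inner floor at 26 mm; loose, about 160 g. Origin: centre of the underside, z up. The brown egg stands in it
- white_egg1: white egg 44 mm wide and 55 mm tall, about 60 g, standing blunt end down in its cup (underside flat, 16 mm across). Origin: centre of its underside, z up; in the cup that is 26 mm above the worktop. It is widest 23 mm above the underside; its top is 81 mm above the worktop
- white_egg2: another white egg 44 mm wide and 55 mm tall, about 60 g, standing blunt end down in its cup (underside flat, 16 mm across). Origin: centre of its underside, z up; in the cup that is 26 mm above the worktop. It is widest 23 mm above the underside; its top is 81 mm above the worktop
- white_cup1: white egg cup, 54 mm across the foot, 51 mm across the rim, 38 mm tall, inner floor at 26 mm; loose, about 160 g. Origin: centre of the underside, z up. white_egg1 stands in it
- white_cup2: white egg cup, 54 mm across the foot, 51 mm across the rim, 38 mm tall, inner floor at 26 mm; loose, about 160 g. Origin: centre of the underside, z up. white_egg2 stands in it
- saucer: round white saucer, 140 mm across, 16 mm tall, loose, left on the worktop. Origin: centre of the underside, z up
- mug: green mug, 82 mm across, 95 mm tall, with a handle; a bystander behind. Origin: centre of the underside
- jam_jar: amber jar with a red cap, 70 mm across, 90 mm tall; a bystander behind. Origin: centre of the underside
- salt: white salt shaker, 42 mm across, 72 mm tall; a bystander behind. Origin: centre of the underside
- spoon: spoon with a wooden handle and a steel bowl, lying at the right side of the worktop; a bystander. Origin: its underside, x along it

How it is judged:
By the outcome, as a careful person would: the job done as asked, in the order asked, and still so for the second after the job is handed in, while the arm keeps its last pose, push and grip.
It also fails if it takes over 48 s, if anything falls off the work surface, if the arm or the gripper's body presses on something with over 40 N, if the wrist force passes 120 N, or if a joint passes its speed limit or range.

## Working session

There is one attempt and no reset: what is moved stays moved. The work goes in short steps, Python scripts to look and compute and a shell command to move; the robot and the scene stay as the last step left them, time stands still between calls to the robot, and variables do not carry over. Pictures are saved under pics/ and viewed, about 8 in all and at most 12, crops included, and the job is handed in when it is done.

```bash
mkdir -p pics; cat > h.py <<'E'
from workcell import *
import numpy as np, cv2
def ray(cam,px,z):
    c=calibration(cam);K=np.array(c["mtx"],float);R=cv2.Rodrigues(np.array(c["rvec"],float))[0];t=np.array(c["tvec"],float).ravel()
    d=R.T@np.linalg.inv(K)@np.array([px[0],px[1],1.]);o=-R.T@t
    return o+d*(z-o[2])/d[2]
def proj(cam,P):
    c=calibration(cam)
    return cv2.projectPoints(np.array(P,float).reshape(-1,1,3),np.array(c["rvec"],float),np.array(c["tvec"],float),np.array(c["mtx"],float),None)[0].reshape(-1,2)
def save(cam,name):
    im=grab_frame(cam); cv2.imwrite(f"pics/{name}.png",im[:,:,::-1]); return im
E
python3 - <<'E'
from h import *
print(state())
Z=dict(tongs=0,tongs_jaws=11,brown_egg_center=49,blue_cup=0,saucer=0,white_cup1=0,tongs_left=8,tongs_right=8,mug=0,jam_jar=0,salt=0,brown_egg=26)
for cam in("scene","side"):
    save(cam,cam+"0")
    for q,z in Z.items():
        for r in tip_of(q,cam)[:2]: print(cam,q,np.round(r["location"]),round(r["confidence"],2),np.round(ray(cam,r["location"],z)[:2]))
E
```

```text
{'time_s': 0.0, 'qpos': array([-6.87533040e+01,  1.83515482e+01,  8.97066010e+01, -1.01753955e-03,
        7.20443310e+01, -1.14675743e+00]), 'qvel': array([-0.00841104,  0.09385322, -0.08822985, -0.11809861,  0.03267641,
        0.01410056]), 'effort': array([-9.43901068e-04, -4.12456119e+01, -2.31977177e+01,  7.22978264e-02,
        4.58007900e-02, -1.49807420e-04]), 'ee_pos': array([ 218.87170625, -531.20411138,  235.11986485]), 'ee_rot': array([-1.79897521e+02, -1.08374758e-03,  2.23937670e+01]), 'force': array([-0.20704113, -0.37040433,  0.78731021]), 'torque': array([ 0.0257638 ,  0.01993515, -0.04090461]), 'gripper_width': 91.2894254311962}
scene tongs [377. 209.] 0.94 [466.  82.]
scene tongs [258. 143.] 0.72 [ 520. -361.]
scene tongs_jaws [359. 232.] 0.73 [566.  90.]
scene brown_egg_center [254. 134.] 0.61 [ 527. -365.]
scene blue_cup [257. 144.] 0.53 [ 527. -361.]
scene saucer [450. 287.] 0.64 [531. 370.]
scene white_cup1 [302. 209.] 0.59 [612. -87.]
scene white_cup1 [275. 177.] 0.57 [ 580. -227.]
scene tongs_right [390. 181.] 0.67 [364.  56.]
scene tongs_right [331. 289.] 0.16 [743. 133.]
scene mug [227. 181.] 0.67 [ 690. -329.]
scene jam_jar [331. 286.] 0.74 [735. 126.]
scene salt [371. 312.] 0.56 [723. 249.]
scene brown_egg [254. 140.] 0.57 [ 532. -365.]
scene brown_egg [259. 102.] 0.27 [ 405. -469.]
side tongs [260. 184.] 0.63 [468.  93.]
side tongs [337. 205.] 0.28 [635. -71.]
side tongs_jaws [292. 171.] 0.61 [570. 103.]
side brown_egg_center [350. 282.] 0.92 [ 531. -370.]
side blue_cup [346. 293.] 0.84 [ 528. -360.]
side saucer [257. 125.] 0.6 [554. 396.]
side white_cup1 [344. 248.] 0.49 [ 583. -228.]
side white_cup1 [337. 212.] 0.48 [623. -97.]
side tongs_right [231. 202.] 0.66 [365.  37.]
side mug [401. 266.] 0.92 [ 689. -333.]
side jam_jar [348. 156.] 0.77 [761. 128.]
side salt [317. 138.] 0.51 [709. 252.]
side brown_egg [348. 285.] 0.85 [ 531. -359.]
```

```bash
python3 -c "
import cv2
a=cv2.imread('pics/scene0.png');b=cv2.imread('pics/side0.png')
cv2.imwrite('pics/both.png',cv2.resize(cv2.vconcat([a,b]),(480,600)))"
```

```text
(no output)
```

View pics/scene0.png

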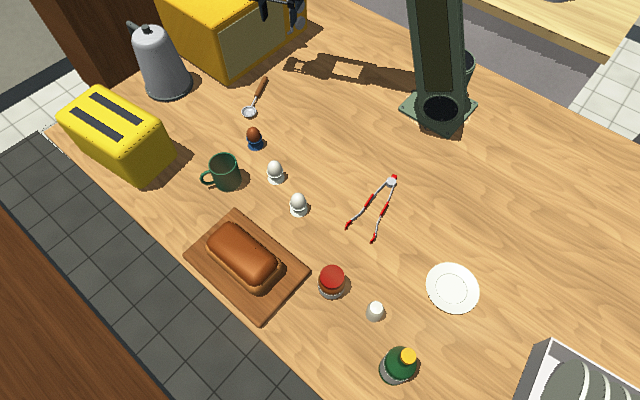

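View pics/side0.png

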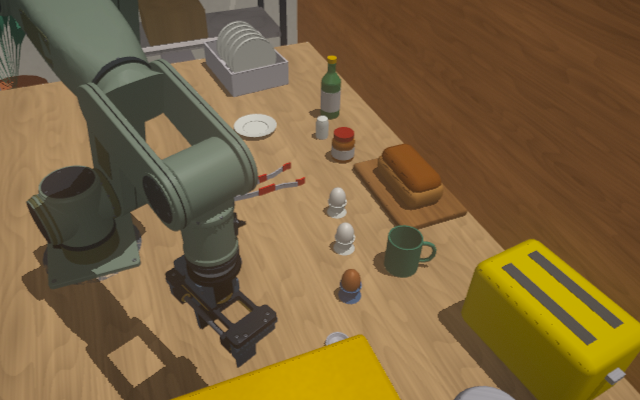

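The scene picture shows the brown egg at (254,135), the tongs from their hinge at (391,181) to the jaws at (348,226) and (374,240), and the saucer at (452,288). Next I go over the tongs for a close look.

```bash
cat >> h.py <<'E'
from scipy.spatial.transform import Rotation as Ro
def row(pos,yaw):
    s=state();R=Ro.from_euler("xyz",s["ee_rot"],degrees=True)
    d=R.inv().apply(np.array(pos,float)-s["ee_pos"])/500
    w=(R.inv()*Ro.from_euler("xyz",[180,0,yaw],degrees=True)).as_rotvec()/(np.pi/2)
    print("t",round(s["time_s"],2),"pos",s["ee_pos"].round(1),"rot",s["ee_rot"].round(1),"w",round(s["gripper_width"],1),"F",s["force"].round(1)); print("ROW",d.round(4),w.round(4))
E
python3 -c "
from h import *
row([450,80,260],10)
c=calibration('wrist');R=cv2.Rodrigues(np.array(c['rvec']))[0];print(-R.T@np.array(c['tvec']).ravel(),R[2],R[0])"
```

```text
t 1.3 pos [ 219.  -531.7  236. ] rot [180.   -0.   22.4] w 91.4 F [-0.   0.6 -0.3]
ROW [ 0.8931 -0.9551 -0.0481] [ 1.000e-04 -0.000e+00  1.377e-01]
[ 278.59463039 -506.9529149   385.67824879] [-0.2191945  -0.09063879 -0.97146198] [ 3.79584035e-01 -9.25157019e-01  6.71541126e-04]
```

```bash
python3 -m jog '.2 -.22 -.02 0 0 .04; .5 -.53 -.04 0 0 .08; .8931 -.9551 -.0481 0 0 .1377; .8931 -.9551 -.0481 0 0 .1377; .8931 -.9551 -.0481 0 0 .1377; .8931 -.9551 -.0481 0 0 .1377; .8931 -.9551 -.0481 0 0 .1377; .8931 -.9551 -.0481 0 0 .1377; .8931 -.9551 -.0481 0 0 .1377; .8931 -.9551 -.0481 0 0 .1377; .8931 -.9551 -.0481 0 0 .1377; .8931 -.9551 -.0481 0 0 .1377; .8931 -.9551 -.0481 0 0 .1377; .8931 -.9551 -.0481 0 0 .1377; .8931 -.9551 -.0481 0 0 .1377; .8931 -.9551 -.0481 0 0 .1377; .8931 -.9551 -.0481 0 0 .1377; .8931 -.9551 -.0481 0 0 .1377; .8931 -.9551 -.0481 0 0 .1377; .8931 -.9551 -.0481 0 0 .1377' 1
python3 - <<'E'
from h import *
print(state()["ee_pos"],state()["ee_rot"])
save("wrist","w1")
for q,z in dict(tongs=0,tongs_jaws=11,tongs_left=8,tongs_right=8).items():
    for r in tip_of(q,"wrist")[:2]: print(q,np.round(r["location"]),round(r["confidence"],2),np.round(ray("wrist",r["location"],z)[:2],1))
E
```

```text
time_s: 2.97
ee_pos: [449.5, 79.0, 259.9]
ee_rot: [180.0, 0.0, 9.9]
force: [-0.6, 0.4, -0.5]
gripper_width: 91.3
[449.52684642  78.99761326 259.92439846] [1.79975308e+02 2.67365808e-02 9.92372445e+00]
tongs_left [323. 241.] 0.86 [367.9  65.7]
tongs_right [337. 241.] 0.88 [371.6  48.8]
```

View pics/w1.png

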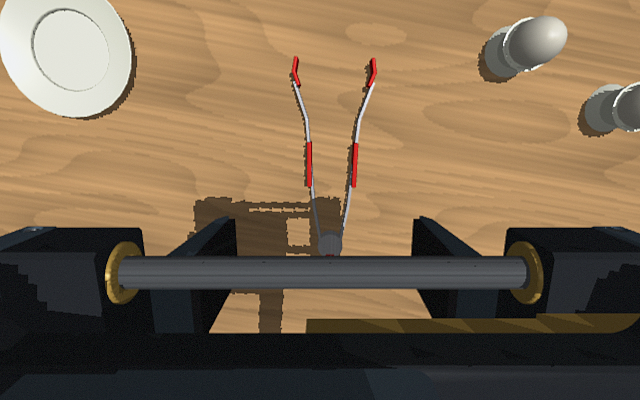

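The wrist picture shows the grips at about (309,164) and (355,165), the jaws at (296,72) and (372,72), the hinge at (330,243) and the saucer at (66,48).

```bash
python3 - <<'E'
from h import *
im=cv2.imread("pics/w1.png")[:,:,::-1].astype(int)
m=((im[...,0]>120)&(im[...,1]<70)&(im[...,2]<70)).astype(np.uint8);m[230:]=0
n,l,st,ce=cv2.connectedComponentsWithStats(m)
P=[]
for i in range(1,n):
    if st[i,4]>40:
        x,y,w,h,a=st[i];p=ray("wrist",ce[i],15)[:2];P.append((ce[i][1],p));print(st[i],ce[i].round(1),p.round(1), ray("wrist",(ce[i][0],y),22)[:2].round(1), ray("wrist",(ce[i][0],y+h),10)[:2].round(1))
P.sort(key=lambda a:a[0]);J=(P[0][1]+P[1][1])/2;G=(P[2][1]+P[3][1])/2
H=np.mean([ray("wrist",p,8)[:2] for p in((323,241),(337,241))],0)
print("J",J,"G",G,"H",H,"gaps",np.linalg.norm(P[0][1]-P[1][1]),np.linalg.norm(P[2][1]-P[3][1]),np.linalg.norm(J-G),np.linalg.norm(G-H))
for a,b in((G,J),(H,J),(H,G)): print(np.degrees(np.arctan2(*(b-a)[::-1])))
E
```

```text
[292  57   8  28  99] [295.1  70.6] [556.6 128.5] [569.1 129.8] [542.4 126.7]
[368  58   9  29  96] [372.7  72.1] [569.4  46. ] [582.   49.6] [554.9  42.3]
[307 142   5  45 192] [308.7 165.2] [458.5  97.7] [484.8 101.7] [432.4  93.7]
[352 143   6  44 179] [354.5 164.7] [467.9  46.1] [492.4  51.5] [441.6  40.6]
J [563.0018534   87.23297329] G [463.1899616   71.92186674] H [369.72348966  57.0602881 ] gaps 83.45080213746587 52.42859964017515 100.97942230435031 94.64062497795938
8.721167783287404
8.87282869166418
9.034647502491488
```

```bash
python3 - <<'E'
from h import *
row([464.5,72.2,26],8.8)
im=cv2.imread("pics/w1.png");g=im.min(2);m=(g>150).astype(np.uint8);m[200:]=0;m[:,200:]=0
c=max(cv2.findContours(m,0,cv2.CHAIN_APPROX_NONE)[0],key=cv2.contourArea)[:,0]
c=c[(c[:,0]>3)&(c[:,1]>3)]
P=np.array([ray("wrist",p,16)[:2] for p in c]);A=np.c_[2*P,np.ones(len(P))];s=np.linalg.lstsq(A,(P**2).sum(1),rcond=None)[0]
print("saucer",s[:2],"r",np.sqrt(s[2]+s[:2]@s[:2]))
E
```

```text
t 3.22 pos [449.9  79.2 260.1] rot [180.   -0.    9.9] w 90.9 F [-0.4 -0.   1.2]
ROW [0.0264 0.0188 0.4682] [ 0.0001 -0.0001  0.0123]
saucer [536.09525734 371.67890498] r 68.9838433084553
```

Saucer: (536,372) with a radius of 69 mm, which fits the 140 mm given. Now down onto the grips.

```bash
python3 -m jog '.0264 .0188 .05 0 0 .0123; .0264 .0188 .12 0 0 .0123; .0264 .0188 .2 0 0 .0123; .0264 .0188 .27 0 0 .0123; .0264 .0188 .34 0 0 .0123; .0264 .0188 .4 0 0 .0123; .0264 .0188 .44 0 0 .0123; .0264 .0188 .46 0 0 .0123; .0264 .0188 .4682 0 0 .0123; .0264 .0188 .4682 0 0 .0123' 1
python3 -m jog '0 0 0 0 0 0; 0 0 0 0 0 0; 0 0 0 0 0 0; 0 0 0 0 0 0; 0 0 0 0 0 0; 0 0 0 0 0 0; 0 0 0 0 0 0; 0 0 0 0 0 0' .1 25
python3 -c "
from h import *
save('wrist','w2');row([464.5,72.2,150],8.8)"
```

```text
time_s: 4.05
ee_pos: [464.2, 71.8, 25.3]
ee_rot: [180.0, 0.1, 8.8]
force: [-0.4, 0.3, -0.1]
gripper_width: 90.8
time_s: 4.72
ee_pos: [464.8, 72.0, 25.8]
ee_rot: [180.0, 0.0, 8.8]
force: [-0.5, 1.2, 3.9]
gripper_width: 50.4
t 4.77 pos [464.8  72.   25.8] rot [180.   -0.    8.8] w 50.2 F [0.7 0.1 4.7]
ROW [-0.0006 -0.0005 -0.2484] [ 0.     -0.     -0.0004]
```

View pics/w2.png

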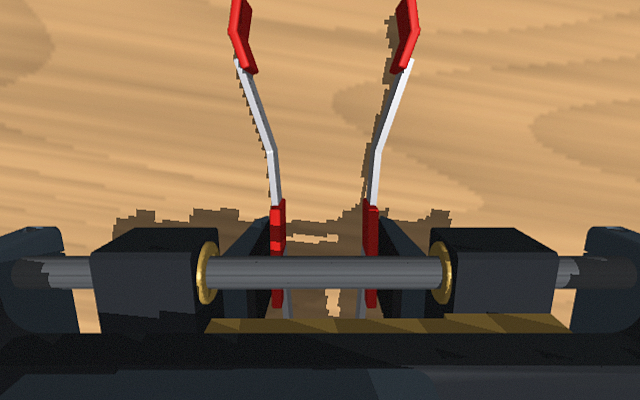

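The grip is at 50 mm and both grips are between the pads. I lift and carry to a hover over the egg.

```bash
python3 -m jog '0 0 -.02 0 0 0; 0 0 -.06 0 0 0; 0 0 -.12 0 0 0; 0 0 -.2 0 0 0; 0 0 -.28 0 0 0; 0 0 -.35 0 0 0; 0 0 -.4 0 0 0; 0 0 -.43 0 0 0; 0 0 -.43 0 0 0; 0 0 -.43 0 0 0'
python3 -c "
from h import *
row([447,-307,240],-35)"
```

```text
time_s: 5.6
ee_pos: [464.4, 71.9, 240.5]
ee_rot: [180.0, 0.0, 8.8]
force: [0.1, -0.3, -1.8]
gripper_width: 50.1
t 5.6 pos [464.4  71.9 240.5] rot [180.    0.    8.8] w 50.1 F [ 0.1 -0.3 -1.8]
ROW [-0.15    0.7436  0.0011] [1.000e-04 1.000e-04 4.863e-01]
```

```bash
python3 -m jog '-.003 .015 0 0 0 .01; -.01 .05 0 0 0 .034; -.021 .104 0 0 0 .069; -.034 .17 0 0 0 .11; -.048 .238 0 0 0 .156; -.062 .305 0 0 0 .2; -.075 .372 0 0 0 .243; -.089 .44 0 0 0 .288; -.102 .506 0 0 0 .332; -.115 .572 0 0 0 .375; -.127 .63 0 0 0 .412; -.137 .68 0 0 0 .445; -.144 .715 0 0 0 .468; -.148 .735 0 0 0 .481; -.15 .7436 0 0 0 .4863; -.15 .7436 0 0 0 .4863; -.15 .7436 0 0 0 .4863; -.15 .7436 0 0 0 .4863'
python3 - <<'E'
from h import *
row([447,-307,150],-35)
save("wrist","w3")
for q,z in dict(brown_egg_center=49,brown_egg=26,blue_cup=0,tongs_jaws=225).items():
    for r in tip_of(q,"wrist")[:2]: print(q,np.round(r["location"]),round(r["confidence"],2),np.round(ray("wrist",r["location"],z)[:2],1))
E
```

```text
time_s: 7.1
ee_pos: [446.9, -305.8, 240.2]
ee_rot: [-180.0, 0.1, -34.9]
force: [0.7, -1.3, -1.1]
gripper_width: 50.1
t 7.1 pos [ 446.9 -305.8  240.2] rot [-1.80e+02  1.00e-01 -3.49e+01] w 50.1 F [ 0.7 -1.3 -1.1]
ROW [0.0017 0.0018 0.1805] [-0.0001  0.0007  0.0009]
brown_egg_center [332.  73.] 0.65 [ 528.5 -374. ]
brown_egg [327.  73.] 0.73 [ 532.9 -372.2]
brown_egg [ 85. 159.] 0.49 [ 609.1 -114.8]
```

View pics/w3.png

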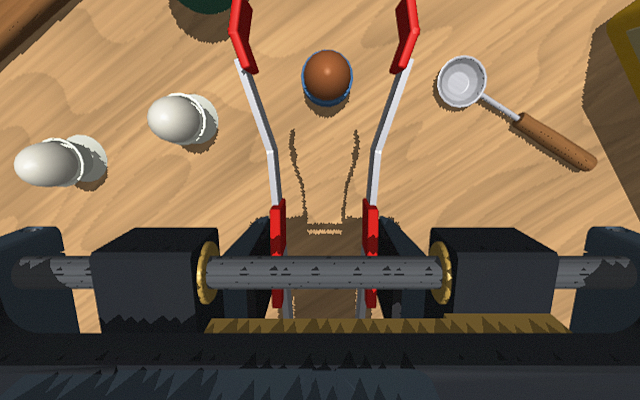

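The wrist picture shows the tongs sitting in the gripper as before, with the brown egg at (327,76) and the spoon's bowl at (461,82). I measure egg and jaws in the tool frame.

```bash
python3 - <<'E'
from h import *
im=cv2.imread("pics/w3.png")[:,:,::-1].astype(int)
sub=np.zeros(im.shape[:2],np.uint8);sub[35:110,290:365]=1
m=((im[...,0]>60)&(im[...,0]-im[...,2]>35)&(im[...,0]<175)&(im[...,1]<110)).astype(np.uint8)*sub
m=cv2.morphologyEx(m,cv2.MORPH_OPEN,np.ones((5,5),np.uint8))
c=max(cv2.findContours(m,0,1)[0],key=cv2.contourArea);(cx,cy),r=cv2.minEnclosingCircle(c);print("blob",cv2.boundingRect(c),cx,cy,r)
s=state();R=Ro.from_euler("xyz",s["ee_rot"],degrees=True)
# egg model silhouette vs blob centre
z=np.linspace(0,55,56);rad=np.where(z<23,22*np.sqrt(np.clip(1-((23-z)/24.7)**2,0,1)),22*np.sqrt(np.clip(1-((z-23)/32)**2,0,1)))
a=np.linspace(0,6.28,60)
pts=np.array([[rr*np.cos(t),rr*np.sin(t),26+zz] for zz,rr in zip(z,rad) for t in a])
p=np.array([529.,-368.])
for _ in range(6):
    q=proj("wrist",pts+[p[0],p[1],0]).astype(np.float32);(ux,uy),ur=cv2.minEnclosingCircle(q)
    p+=ray("wrist",(cx,cy),50)[:2]-ray("wrist",(ux,uy),50)[:2]
print("egg",p,"model r",ur)
for n,P in(("egg",[*p,49]),): print(n,"tool",R.inv().apply(np.array(P)-s["ee_pos"]).round(1))
# predicted jaws in tool frame: project top inner rear corners etc
for px in((234,60),(251,73),(397,73),(411,60),(277,200),(372,200)):
    print(px,R.inv().apply(ray("wrist",px,236)-s["ee_pos"]).round(1))
print("pred jaw centre px",proj("wrist",s["ee_pos"]+R.apply([[100,0,15],[84,0,4],[116,0,4]])))
E
```

```text
blob (305, 51, 45, 47) 326.7557678222656 74.40589904785156 24.22460174560547
egg [ 529.62345584 -369.5304725 ] model r 25.43337631225586
egg tool [103.7   4.5 191.7]
(234, 60) [ 88.7 -35.9   4.7]
(251, 73) [ 83.5 -29.1   4.7]
(397, 73) [83.5 32.4  4.7]
(411, 60) [88.6 38.   4.7]
(277, 200) [ 28.6 -20.    4.7]
(372, 200) [28.5 23.6  4.7]
pred jaw centre px [[320.16307022  36.05852846]
 [320.07108706  71.49719384]
 [319.75006844 -14.06104618]]
```

```bash
python3 -m jog '.003 .002 .01 0 0 0; .007 .006 .035 0 0 0; .007 .006 .075 0 0 0; .007 .006 .125 0 0 0; .007 .006 .175 0 0 0; .007 .006 .22 0 0 0; .007 .006 .255 0 0 0; .007 .006 .285 0 0 0; .007 .006 .31 0 0 0; .007 .006 .328 0 0 0; .007 .006 .338 0 0 0; .007 .006 .344 0 0 0; .007 .006 .344 0 0 0; .007 .006 .344 0 0 0'
python3 - <<'E'
from h import *
row([447,-307,150],-35)
save("wrist","w4");save("side","s4")
a=cv2.imread("pics/w4.png");b=cv2.resize(cv2.imread("pics/s4.png")[210:330,250:450],(640,384))
cv2.imwrite("pics/v4.png",cv2.resize(cv2.vconcat([a[:220],b]),(600,566)))
E
```

```text
time_s: 8.52
ee_pos: [448.7, -311.1, 69.2]
ee_rot: [180.0, -0.1, -34.9]
force: [-0.2, -0.5, -0.4]
gripper_width: 50.2
t 8.52 pos [ 448.7 -311.1   69.2] rot [ 1.80e+02 -1.00e-01 -3.49e+01] w 50.2 F [-0.2 -0.5 -0.4]
ROW [-0.0073 -0.0048 -0.1616] [ 0.0001 -0.0008  0.0007]
```

View pics/v4.png

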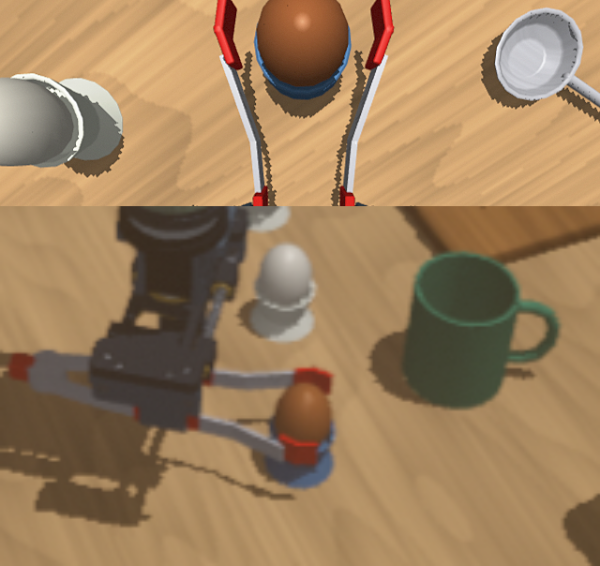

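In the wrist part the egg (middle column 303) sits centred between the jaws (middle column 305). In the side part the jaws straddle the egg above the cup's rim. Now I close in stages, with 18 N at the end.

```bash
python3 -m jog '0 0 0 0 0 0; 0 0 0 0 0 0; 0 0 0 0 0 0' -.07 18
python3 -m jog '0 0 0 0 0 0; 0 0 0 0 0 0; 0 0 0 0 0 0' -.12 18
python3 -m jog '0 0 0 0 0 0; 0 0 0 0 0 0; 0 0 0 0 0 0; 0 0 0 0 0 0; 0 0 0 0 0 0' -.26 18
python3 - <<'E'
from h import *
row([447,-307,150],-35)
save("wrist","w5");save("side","s5")
a=cv2.imread("pics/w5.png");b=cv2.resize(cv2.imread("pics/s5.png")[210:330,250:450],(640,384))
cv2.imwrite("pics/v5.png",cv2.resize(cv2.vconcat([a[:220],b]),(600,566)))
E
```

```text
time_s: 8.87
ee_pos: [449.0, -311.3, 69.9]
ee_rot: [180.0, -0.2, -34.9]
force: [0.7, -0.4, -1.5]
gripper_width: 42.5
time_s: 9.12
ee_pos: [449.0, -311.3, 70.0]
ee_rot: [180.0, -0.2, -34.9]
force: [0.1, -0.3, -1.3]
gripper_width: 40.1
time_s: 9.53
ee_pos: [449.0, -311.3, 70.0]
ee_rot: [180.0, -0.2, -34.9]
force: [0.1, 0.4, -1.3]
gripper_width: 39.4
t 9.53 pos [ 449.  -311.3   70. ] rot [180.   -0.2 -34.9] w 39.4 F [ 0.1  0.4 -1.3]
ROW [-0.0078 -0.0048 -0.1601] [ 0.0001 -0.0018  0.0007]
```

View pics/v5.png

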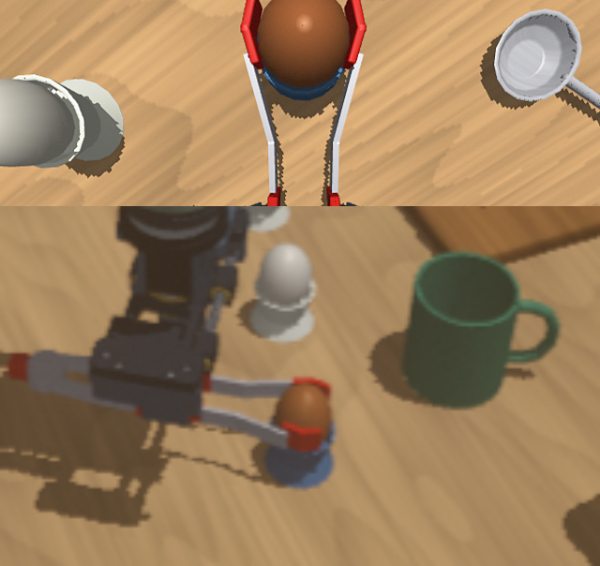

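Grips stopped at 39.4 mm with both jaws on the egg. Slow lift, then a check.

```bash
python3 -m jog '0 0 -.004 0 0 0; 0 0 -.012 0 0 0; 0 0 -.022 0 0 0; 0 0 -.034 0 0 0; 0 0 -.048 0 0 0; 0 0 -.063 0 0 0; 0 0 -.08 0 0 0; 0 0 -.095 0 0 0; 0 0 -.11 0 0 0; 0 0 -.125 0 0 0; 0 0 -.135 0 0 0; 0 0 -.142 0 0 0; 0 0 -.145 0 0 0; 0 0 -.145 0 0 0'
python3 - <<'E'
from h import *
row([449,-311.3,240],-35)
save("wrist","w6");save("side","s6")
a=cv2.imread("pics/w6.png");b=cv2.resize(cv2.imread("pics/s6.png")[210:330,250:450],(640,384))
cv2.imwrite("pics/v6.png",cv2.resize(cv2.vconcat([a[:220],b]),(600,566)))
E
```

```text
time_s: 10.8
ee_pos: [448.9, -311.2, 142.7]
ee_rot: [180.0, -0.2, -34.9]
force: [0.6, 0.5, -2.1]
gripper_width: 39.3
t 10.8 pos [ 448.9 -311.2  142.7] rot [180.   -0.2 -34.9] w 39.3 F [ 0.6  0.5 -2.1]
ROW [ 0.0009 -0.     -0.1946] [ 0.0001 -0.002   0.0007]
```

View pics/v6.png

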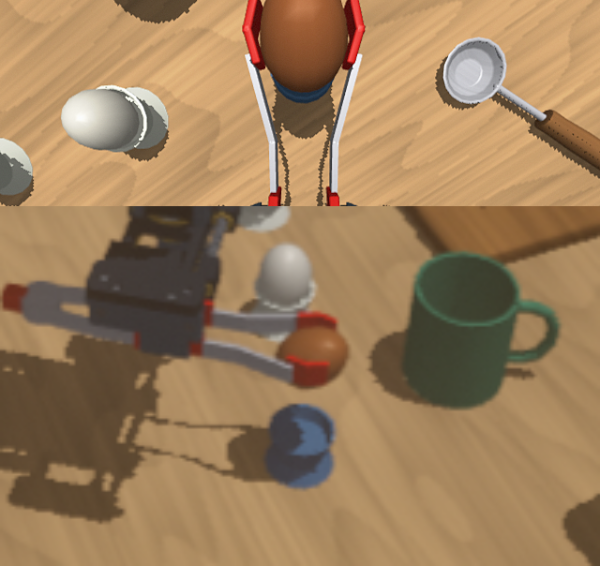

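The egg is clear of the cup, and the cup still stands in place. The egg has tipped about the pinch axis but sits between the jaws. I carry gently, in two legs.

```bash
python3 -c "
from h import *
row([455,0,225],0)"
```

```text
t 10.9 pos [ 448.6 -311.1  142.1] rot [ 1.80e+02 -1.00e-01 -3.49e+01] w 39.6 F [ 0.6 -0.5 -3. ]
ROW [-0.3456 -0.5173 -0.1665] [ 0.0005 -0.0013 -0.3883]
```

```bash
python3 -m jog '-.002 -.004 -.001 0 0 -.003; -.01 -.014 -.005 0 0 -.011; -.021 -.031 -.01 0 0 -.023; -.036 -.054 -.017 0 0 -.041; -.055 -.083 -.027 0 0 -.062; -.076 -.114 -.037 0 0 -.085; -.1 -.15 -.048 0 0 -.113; -.124 -.186 -.06 0 0 -.14; -.149 -.222 -.072 0 0 -.167; -.173 -.259 -.083 0 0 -.194; -.197 -.295 -.095 0 0 -.221; -.221 -.331 -.107 0 0 -.249; -.245 -.367 -.118 0 0 -.276; -.27 -.403 -.13 0 0 -.303; -.29 -.435 -.14 0 0 -.326; -.309 -.463 -.149 0 0 -.348; -.325 -.486 -.157 0 0 -.365; -.336 -.503 -.162 0 0 -.377; -.343 -.514 -.165 0 0 -.386; -.3456 -.5173 -.1665 0 0 -.3883'
python3 -c "
from h import *
row([454.2,314.3,225],35)"
```

```text
time_s: 12.57
ee_pos: [454.7, 1.3, 225.3]
ee_rot: [179.9, -0.1, 0.2]
force: [0.5, 0.7, -1.8]
gripper_width: 39.6
t 12.57 pos [454.7   1.3 225.3] rot [ 1.799e+02 -1.000e-01  2.000e-01] w 39.6 F [ 0.5  0.7 -1.8]
ROW [ 6.000e-04 -6.261e-01 -0.000e+00] [ 0.0011 -0.0011 -0.3872]
```

```bash
python3 -m jog '0 -.004 0 0 0 -.003; 0 -.017 0 0 0 -.011; 0 -.038 0 0 0 -.023; 0 -.066 0 0 0 -.041; 0 -.1 0 0 0 -.062; 0 -.138 0 0 0 -.085; 0 -.182 0 0 0 -.113; 0 -.225 0 0 0 -.139; 0 -.269 0 0 0 -.166; 0 -.313 0 0 0 -.194; 0 -.357 0 0 0 -.221; 0 -.401 0 0 0 -.248; 0 -.445 0 0 0 -.275; 0 -.488 0 0 0 -.302; 0 -.526 0 0 0 -.325; 0 -.56 0 0 0 -.347; 0 -.589 0 0 0 -.364; 0 -.609 0 0 0 -.376; 0 -.622 0 0 0 -.385; 0 -.6261 0 0 0 -.3872'
python3 - <<'E'
from h import *
row([454.2,314.3,225],35)
save("wrist","w7");save("scene","c7");save("side","s7")
s=state();R=Ro.from_euler("xyz",s["ee_rot"],degrees=True);print("jaw",(s["ee_pos"]+R.apply([100,0,15])).round(1))
for q,z in dict(saucer=0,brown_egg_center=210,tongs_jaws=210).items():
  for cam in("wrist","scene","side"):
    for r in tip_of(q,cam)[:1]: print(cam,q,np.round(r["location"]),round(r["confidence"],2),np.round(ray(cam,r["location"],z)[:2],1))
a=cv2.imread("pics/w7.png")[:220];b=cv2.imread("pics/c7.png")[180:360,300:620];d=cv2.imread("pics/s7.png")[20:200,160:480]
cv2.imwrite("pics/v7.png",cv2.vconcat([a,cv2.hconcat([b,d])]))
E
```

```text
time_s: 14.23
ee_pos: [453.9, 315.0, 224.7]
ee_rot: [179.9, -0.0, 35.1]
force: [0.4, -0.7, -2.0]
gripper_width: 39.6
t 14.23 pos [453.9 315.  224.7] rot [179.9  -0.   35.1] w 39.6 F [ 0.4 -0.7 -2. ]
ROW [-0.0003  0.0016 -0.0006] [ 0.0013 -0.0005  0.0008]
jaw [535.8 371.1 209.9]
wrist saucer [324.  82.] 0.85 [536.4 370.7]
scene saucer [453. 287.] 0.71 [527.6 376.2]
side saucer [258. 128.] 0.73 [551.6 374.3]
wrist brown_egg_center [327.  45.] 0.89 [533.  367.8]
scene brown_egg_center [476. 259.] 0.69 [536.6 371.1]
side brown_egg_center [253.  73.] 0.5 [540.5 355.1]
scene tongs_jaws [479. 261.] 0.58 [538.5 377.8]
```

View pics/v7.png

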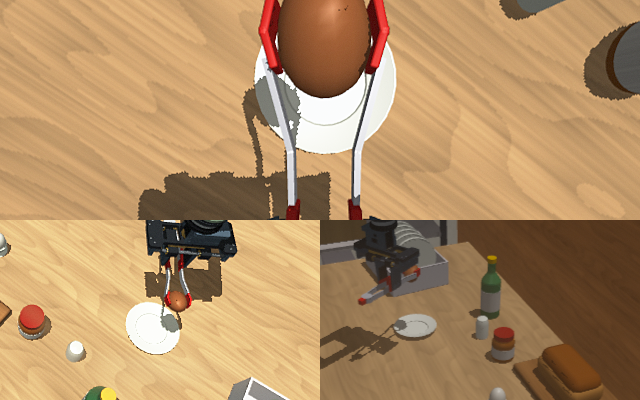

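The egg is in the jaws over the saucer: the jaw point is within 1 mm of the saucer centre, and the egg's lower side is about 165 mm above it. I let it settle, compare and hand in.

```bash
python3 -m jog '0 0 0 0 0 0; 0 0 0 0 0 0; 0 0 0 0 0 0; 0 0 0 0 0 0; 0 0 0 0 0 0; 0 0 0 0 0 0; 0 0 0 0 0 0; 0 0 0 0 0 0; 0 0 0 0 0 0; 0 0 0 0 0 0; 0 0 0 0 0 0; 0 0 0 0 0 0'
python3 - <<'E'
from h import *
a=cv2.imread("pics/w7.png").astype(int)[:220,250:400];b=save("wrist","w8")[:220,250:400,::-1].astype(int)
print("mean/frac diff",abs(a-b).mean(),(abs(a-b).max(2)>40).mean());s=state();print(s["ee_pos"],abs(s["qvel"]).max(),s["gripper_width"])
if (abs(a-b).max(2)>40).mean()<.03: job_done();print("handed in")
E
```

```text
time_s: 15.83
ee_pos: [453.9, 314.1, 225.0]
ee_rot: [179.9, -0.1, 35.0]
force: [0.4, 0.6, -2.5]
gripper_width: 39.6
mean/frac diff 4.662090909090909 0.03442424242424243
[453.92845016 314.10665003 225.01584644] 0.08383729637765988 39.51889020769969
```

```bash
python3 -m jog '0 0 0 0 0 0; 0 0 0 0 0 0; 0 0 0 0 0 0; 0 0 0 0 0 0; 0 0 0 0 0 0; 0 0 0 0 0 0; 0 0 0 0 0 0; 0 0 0 0 0 0; 0 0 0 0 0 0; 0 0 0 0 0 0; 0 0 0 0 0 0; 0 0 0 0 0 0'
python3 - <<'E'
from h import *
a=cv2.imread("pics/w8.png").astype(int)[:220,250:400];b=save("wrist","w9")[:220,250:400,::-1].astype(int)
f=(abs(a-b).max(2)>40).mean();print("diff",abs(a-b).mean(),f);s=state();print(s["ee_pos"],abs(s["qvel"]).max(),s["gripper_width"])
if f<.03: job_done();print("handed in")
E
```

```text
time_s: 16.88
ee_pos: [453.9, 314.1, 225.0]
ee_rot: [179.9, -0.1, 35.0]
force: [0.4, -0.1, -2.4]
gripper_width: 39.7
diff 1.433141414141414 6.0606060606060605e-05
[453.94073669 314.10001515 225.01627666] 0.07203728846464644 39.66101636843721
the job is handed in; nothing more can be done
handed in
```

I picked up the tongs by their red grips, closed them on the brown egg with an 18 N grip (about 4 N per jaw), lifted it out of the cup and carried it over the saucer. I handed the job in at about 17 s, with the tongs still holding it there.

- **Position:** By my measurements the jaw point was within about 2 mm of the saucer's centre. The egg's lower side was roughly 165 mm above the saucer.
- **Stillness:** The last two wrist pictures, taken about 1 s apart, were practically identical, and the grip stayed at about 39.6 mm. An earlier comparison just missed my limit because the arm was still settling by about 1 mm, so I waited and repeated it.
- **Egg tilt:** The egg tipped about the pinch axis while being lifted. It stayed held between the jaws and did not move after that.
- **Grip height:** The jaws closed about 6 mm above the egg's widest point, which is within the 10 mm allowed. The grips stopped at 39.4 mm instead of the 38 mm given for an egg.
- **Disagreement:** The side and scene cameras' network positions for the saucer and egg were up to about 17 mm off the wrist camera's. I relied on the wrist camera because it was closest and its saucer circle fit (69 mm radius) matched the given size.
- **Other objects:** The blue cup was still standing in place after the lift, and nothing else looked moved in the pictures I viewed. I did not measure the other objects again at the end.

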